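# Restock the notched figure rack and set aside the sold box

## Robot

A 6-joint arm with a two-finger parallel gripper is mounted at the origin on the work surface. World frame = base frame: x ahead of the robot, y to its left, z up, the work surface at z = 0. Lengths are in mm, angles in rad, forces in N, time in s.
With the tool pointing down it reaches from about 300 to 825 mm from the base axis. Payload 5.4 kg.
Tool frame: the origin (TCP) lies midway between the tips of the shut fingers; the grasp point (between the pads) lies 19 mm behind it; z points along the fingers, y is the line along which they close (so a half turn about z gives the same grasp; the last joint's range is limited). The gripper opens to 92 mm and grips with 3 to 60 N. Pads are 20 mm wide; open, the fingers measure 128 mm over their backs; the gripper's body (75 mm by 189 mm) begins 69 mm behind the grasp point.
Start: joints at [-1.346, 0.158, 1.597, -0, 1.386, -0.21], TCP at [242.182, -521.492, 214.601] pointing down, gripper open.
Joint ranges: [-2.91, 2.91], [-0.94, 2.29], [0.18, 2.7], [-1.29, 4.43], [0.17, 2.64], [-3, 3]. Speed limits (rad/s): [2.57, 2.57, 3.14, 3.14, 3.14, 3.14].

## Interface

Orientations are given as [roll, pitch, yaw] about the fixed x, y, z axes, in that order (R = Rz(yaw) Ry(pitch) Rx(roll)).
In Python, from plant import get_state, read_camera, camera_info, hand_in gives the robot as it stands.
- The arm moves only by the tool move_arm, never from a script. Its argument "deltas" is a list of rows, each a list of 6 numbers: the shift along the tool's x, y, z in cm, then the turn, a rotation vector about the tool's x, y, z in degrees. A call has 1 to 12 rows; each row is the pose to reach, as a shift and turn from the pose commanded when the call began, along the tool's axes at that moment; what a row does not reach only later rows make up. A row lasts 1/8 s, in which the tool goes at most 62.5 mm and 10.7 degrees, less where a joint would pass 70% of its speed; a pose out of reach is approached as far as the arm can. A call with a gripper value outside its range is refused whole. "claw" is the finger opening in cm, from 0 to 9.19, set as the call begins (left out, the last holds). The fingers move at their own pace and stop on an object; the grip force is fixed at half the most. Time passes only in rows, so rows that repeat a pose let the fingers close. It gives the time, the measured TCP pose, the force, the opening and the grip force at its end, in the units of the state.
- get_state(): the state, without advancing time (a new reading comes with each control period).
- read_camera(name): name is "scene" or "top"; returns the picture (400x640x3 uint8, red, green, blue); there is no depth.
- camera_info(name): a dict with "camera_matrix" (3x3 intrinsics, pixels), "k1" (the pictures are not rectified: a ray, as slopes to the right and down, at radius r is drawn at 1 + k1 r^2 times it, then the intrinsics apply), "R" (3x3) and "t" (3): a world point X has camera coordinates R X + t. Camera axes: x right, y down, z forward; pixel columns grow to the right and rows downward; lengths in mm; the calibration is good to about 2 mm. A picture is of the moment at which its call begins. camera_info takes no time and is no camera call.
- hand_in(): hands the job in; it is judged then, once.
The state is a dict: "time_s": time; "joint_pos": joint angles; "qd": joint speeds; "joint_torque": joint torques, N m; "ee_pos": TCP position; "orientation": TCP orientation; "ft_force": force on the tool from outside, world axes, zero at the start; "torque": the same for the moment, N m; "opening": finger opening in mm; "grasp_force": force on a finger pad.
Only numpy, scipy, OpenCV 4.12 (cv2) and the standard library are available. Lean on these libraries where they do the work, as an engineer would, in place of code of your own. Each camera call takes 0.05 s, during which the arm holds its last target. There are 200 camera calls.

## Task

The orange boxed figure in the display rack has been sold: lift the red knob of the rack's sliding bookend out of its notch, run the bookend out to its last notch at the far end and let the knob drop in there, then stand the orange box on the green cutting mat for packing and stand all the other boxes from the bench in the rack with the white one, in one row, flat on the deck between the clear strips, with their windows to the front as the white one has. Then lift the knob again, close the bookend up to the row and let the knob drop into the nearest notch that the row allows. Leave the other things on the bench alone.

Things in the scene. Friction and masses are not known exactly. Their poses are not given: they have to be found in the camera images.
- rack: Fixed rack, 76 (own x) x 405 mm (own y). Origin: underside centre; x to its back, y to its fixed end plate. Boxes stand on its deck, 22 mm above the bench, between clear strips 68 mm apart and up to 48 mm above the bench. Along its middle (x = 0) a steel bar with 10 notches (13 mm wide, every 25 mm) lies 2 mm below the deck. The blue end plate, 102 mm high, has its inner face at y = +185 mm.
- end_face (a point): Middle of the end plate's inner face at deck level (rack x = 0, y = +185 mm, z = 22 mm); the row of boxes starts here and runs towards rack -y.
- follower (a joint): Sliding blue bookend: clear gap in m between end plate and bookend; grows as it slides to rack -y (opens). Stops at 0.078 and 0.312. Notches at gaps 0.082 + 0.025 k, k = 0..9 (last: 0.307); n boxes of 50 mm take the notch at n x 50 + 7 mm. Pin in a notch: locked with 2 mm play either way; pin lifted: slides with 2 N friction, and pushes boxes along. Starts at about 0.107.
- follower_face (a point): Middle of the bookend's inner face at deck level (rack x = 0, z = 22 mm), axes as the rack's. Its plate is 64 mm wide, 6 mm thick, up to 102 mm above the bench; behind it (to -y) is a foot plate 68 mm long, 29 mm high.
- plunger (a joint): Lift of the bookend's spring plunger in m: 0 = pin fully down in a notch; 0.0115 = pin resting on the bar between notches; stop at 0.020. The bookend slides freely above 0.0125. Lifting takes 2 to 4 N; let go, spring and weight push the pin down again.
- knob (a point): Centre of the plunger's red knob, 30 mm in diameter, 24 mm tall, 82 mm above the bench when down, rising with the plunger; on the rack's middle line, 45 mm behind follower_face (to rack -y). Below it is a round housing 22 mm across. Best taken from above, fingers closing along rack x (the plate is near along y).
- mat: Green cutting mat fixed on the bench, 160 (x) x 150 (y) x 3 mm, the packing spot. Origin: underside centre.
- orange_box: Orange boxed figure, a closed carton 56 (own x, front to back) x 50 (own y) x 84 mm (z), about 180 g, bottom-heavy, upright. Origin: underside centre; the clear window is in its -x face, so in the rack its axes point as the rack's do. The sold one; stands in the rack at the start.
- orange_box_window (a point): Centre of the windowed front face of the orange box, 28 mm from its axis along its own -x and 39 mm above its underside.
- white_box: White boxed figure, a closed carton 56 (own x, front to back) x 50 (own y) x 84 mm (z), about 180 g, bottom-heavy, upright. Origin: underside centre; the clear window is in its -x face, so in the rack its axes point as the rack's do. Stands in the rack at the start and stays in the row (it may be moved).
- white_box_window (a point): Centre of the windowed front face of the white box, 28 mm from its axis along its own -x and 39 mm above its underside.
- blue_box: Blue boxed figure, a closed carton 56 (own x, front to back) x 50 (own y) x 84 mm (z), about 180 g, bottom-heavy, upright. Origin: underside centre; the clear window is in its -x face, so in the rack its axes point as the rack's do. Starts on the bench and belongs in the rack; may be absent (None).
- blue_box_window (a point): Centre of the windowed front face of the blue box, 28 mm from its axis along its own -x and 39 mm above its underside.
- green_box: Green boxed figure, a closed carton 56 (own x, front to back) x 50 (own y) x 84 mm (z), about 180 g, bottom-heavy, upright. Origin: underside centre; the clear window is in its -x face, so in the rack its axes point as the rack's do. Starts on the bench and belongs in the rack; may be absent (None).
- green_box_window (a point): Centre of the windowed front face of the green box, 28 mm from its axis along its own -x and 39 mm above its underside.
- pink_box: Pink boxed figure, a closed carton 56 (own x, front to back) x 50 (own y) x 84 mm (z), about 180 g, bottom-heavy, upright. Origin: underside centre; the clear window is in its -x face, so in the rack its axes point as the rack's do. Starts on the bench and belongs in the rack; may be absent (None).
- pink_box_window (a point): Centre of the windowed front face of the pink box, 28 mm from its axis along its own -x and 39 mm above its underside.
- black_box: Black boxed figure, a closed carton 56 (own x, front to back) x 50 (own y) x 84 mm (z), about 180 g, bottom-heavy, upright. Origin: underside centre; the clear window is in its -x face, so in the rack its axes point as the rack's do. Starts on the bench and belongs in the rack; may be absent (None).
- black_box_window (a point): Centre of the windowed front face of the black box, 28 mm from its axis along its own -x and 39 mm above its underside.
- mug: Blue mug, 76 mm across and 90 mm high, with a handle; leave alone. Origin: underside centre.
- glue: White glue bottle, 44 mm across and 120 mm high; leave alone. Origin: underside centre.
- paint_pot: Small paint jar with a red cap, 50 mm across and 60 mm high; leave alone. Origin: underside centre.

How it is judged (in metres and radians):
On the way, in this order (a step that is already met when the one before it is completed fails the run):
1. the knob is lifted clear of its notch (value of joint plunger above 0.012 m), for 0.1 s.
2. the bookend is run out to the last notch and the knob has dropped into it (value of joint follower above 0.3 m and value of joint plunger below 0.003 m), for 0.2 s.
3. the orange box stands on the mat and all the other boxes stand in the rack (x of orange_box in the frame of mat between -0.045 and 0.045 m and y of orange_box in the frame of mat between -0.045 and 0.045 m and z of orange_box in the frame of mat below 0.008 m and angle between each of orange_box, white_box, blue_box, green_box, pink_box, black_box's own z axis and vertical below 0.1 rad and linear speed of each of orange_box, white_box, blue_box, green_box, pink_box, black_box below 0.02 m/s and x of white_box in the frame of rack between -0.02 and 0.02 m and z of white_box in the frame of rack between 0.017 and 0.028 m and y of each of white_box, blue_box, green_box, pink_box, black_box in the frame of rack below 0.165 m and y of each of white_box, blue_box, green_box, pink_box, black_box in the frame of follower_face above 0.02 m and angle between the x axis of each of white_box, blue_box, green_box, pink_box, black_box and the x axis of rack, either way round below 0.15 rad and x of each of white_box_window, blue_box_window, green_box_window, pink_box_window, black_box_window in the frame of rack below 0 m and x of blue_box in the frame of rack between -0.02 and 0.02 m and z of blue_box in the frame of rack between 0.017 and 0.028 m and x of green_box in the frame of rack between -0.02 and 0.02 m and z of green_box in the frame of rack between 0.017 and 0.028 m and x of pink_box in the frame of rack between -0.02 and 0.02 m and z of pink_box in the frame of rack between 0.017 and 0.028 m and x of black_box in the frame of rack between -0.02 and 0.02 m and z of black_box in the frame of rack between 0.017 and 0.028 m), for 0.2 s.
At the end, for the whole second after the job is handed in: Orange box upright within 45 mm (x and y) of the mat's centre; white box and all boxes that came upright in the rack, down on its deck (6 mm) between the strips and square (0.15 rad), windows to the front; knob down (3 mm) and gap at most 18 mm over 50 mm a box; all at rest (all of step 3 and value of joint plunger below 0.003 m and velocity of joint follower between -0.01 and 0.01 m/s and value of joint follower below 0.268 m and (z of blue_box in the frame of rack above 0.017 m or value of joint follower below 0.218 m) and (z of green_box in the frame of rack above 0.017 m or value of joint follower below 0.218 m) and (z of pink_box in the frame of rack above 0.017 m or value of joint follower below 0.218 m) and (z of black_box in the frame of rack above 0.017 m or value of joint follower below 0.218 m) and (z of any of blue_box, green_box in the frame of rack above 0.017 m or value of joint follower below 0.168 m) and (z of any of blue_box, pink_box in the frame of rack above 0.017 m or value of joint follower below 0.168 m) and (z of any of blue_box, black_box in the frame of rack above 0.017 m or value of joint follower below 0.168 m) and (z of any of green_box, pink_box in the frame of rack above 0.017 m or value of joint follower below 0.168 m) and (z of any of green_box, black_box in the frame of rack above 0.017 m or value of joint follower below 0.168 m) and (z of any of pink_box, black_box in the frame of rack above 0.017 m or value of joint follower below 0.168 m)); the robot touches nothing.
It fails at once if the mug is disturbed (moved more than 30 mm) (distance of mug from where it was at the start of the episode above 0.03 m).
It fails at once if the glue is disturbed (moved more than 30 mm) (distance of glue from where it was at the start of the episode above 0.03 m).
It fails at once if the paint pot is disturbed (moved more than 30 mm) (distance of paint_pot from where it was at the start of the episode above 0.03 m).
Of blue_box, green_box, pink_box, black_box only 2 to 4 are there at a start; the rules pass over those that are not, and their reading is None.
At some moment in a run one of blue_box, green_box, pink_box, black_box may be knocked a few centimetres aside while the robot is not near it.
It also fails if it takes over 210 s, if anything falls off the work surface, if the arm or the gripper's body presses on something with over 40 N, if the wrist force passes 120 N, or if a joint passes its speed limit or range.

## Working session

There is one attempt and no reset: what is moved stays moved. The work goes in short steps, Python scripts to look and compute and a tool call to move; the robot and the scene stay as the last step left them, time stands still between calls to the robot, and variables do not carry over. Pictures are saved under pics/ and viewed, at most 14 in all, crops included, and the job is handed in when it is done.

Besides the shell and the picture viewer there is one more tool, called as a command line: name --pt "numbers of a row" for each row, then --argument value for the rest. move_arm: Moves the arm, as the interface text tells. Its arguments: {"type":"object","properties":{"deltas":{"type":"array"},"claw":{"type":"number"}},"required":["deltas"]}

```bash
ls; mkdir -p pics; python3 - <<'E'
from plant import *
import cv2
for n in("scene","top"):
    cv2.imwrite(f"pics/{n}0.png",read_camera(n)[:,:,::-1]); print(n,camera_info(n))
print(get_state())
E
```

```text
pics
scene {'camera_matrix': array([[509.48684888,   0.        , 328.15285137],
       [  0.        , 509.48684888, 201.85023789],
       [  0.        ,   0.        ,   1.        ]]), 'k1': -0.042698503448103525, 'R': array([[-0.79227474,  0.60992991, -0.01691872],
       [ 0.40156348,  0.50033718, -0.76707853],
       [-0.45939908, -0.61453088, -0.64133009]]), 't': array([ 407.89934675, -127.44054068, 1475.11261904])}
top {'camera_matrix': array([[366.29609939,   0.        , 318.12627835],
       [  0.        , 366.29609939, 197.27765462],
       [  0.        ,   0.        ,   1.        ]]), 'k1': -0.04081322056222193, 'R': array([[ 0.02435092, -0.9996424 ,  0.01104995],
       [-0.99788636, -0.02497131, -0.05999368],
       [ 0.06024816, -0.00956569, -0.99813759]]), 't': array([-23.83033846, 530.88544915, 861.53576664])}
{'time_s': 0.1, 'joint_pos': array([-1.34614224e+00,  1.58933202e-01,  1.59806414e+00, -4.14339774e-05,
        1.38620378e+00, -2.10060132e-01]), 'qd': array([ 1.00989746e-03,  8.79583554e-04, -3.49916895e-03,  4.69867900e-04,
        1.68717178e-05, -3.90995787e-05]), 'joint_torque': array([ 6.59766392e-04, -3.86503494e+01, -3.22959888e+01,  7.03327311e-02,
        3.39740224e-02, -4.73175385e-05]), 'ee_pos': array([ 242.02660241, -520.97828225,  213.76817478]), 'orientation': array([-3.14001105e+00, -2.95573045e-04,  4.34721619e-01]), 'ft_force': array([-0.07491713,  0.06258833, -0.1897052 ]), 'torque': array([-0.01915615,  0.03133634, -0.01512641]), 'grasp_force': 0.0, 'opening': 92.13203080912731}
```

View pics/top0.png

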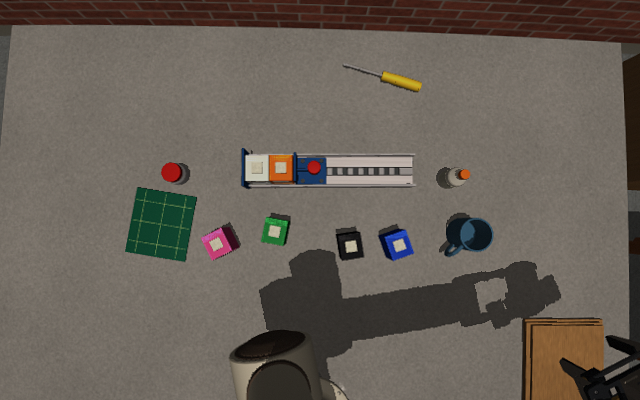

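View pics/scene0.png

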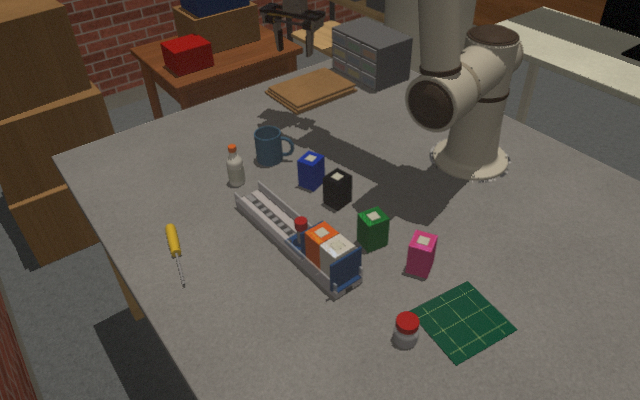

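```bash
python3 - <<'E'
import cv2,numpy as np
t=cv2.imread("pics/top0.png"); s=cv2.imread("pics/scene0.png")
a=cv2.resize(t[205:270,190:420],None,fx=3.4,fy=3.4,interpolation=cv2.INTER_CUBIC)
b=cv2.resize(s[145:295,285:455],None,fx=4,fy=4,interpolation=cv2.INTER_CUBIC)[:600]
b=cv2.resize(b,None,fx=.6,fy=.6)
c=cv2.resize(t[140:195,235:425],None,fx=3.4,fy=3.4,interpolation=cv2.INTER_CUBIC)
im=np.zeros((600,800,3),np.uint8); im[:221,:782]=a; im[221:408,:646]=c
cv2.imwrite("pics/c1.png",im[:408]); 
cv2.imwrite("pics/c2.png",cv2.resize(s[145:295,285:455],None,fx=4,fy=4,interpolation=cv2.INTER_CUBIC))
E
```

```text
(no output)
```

View pics/c1.png

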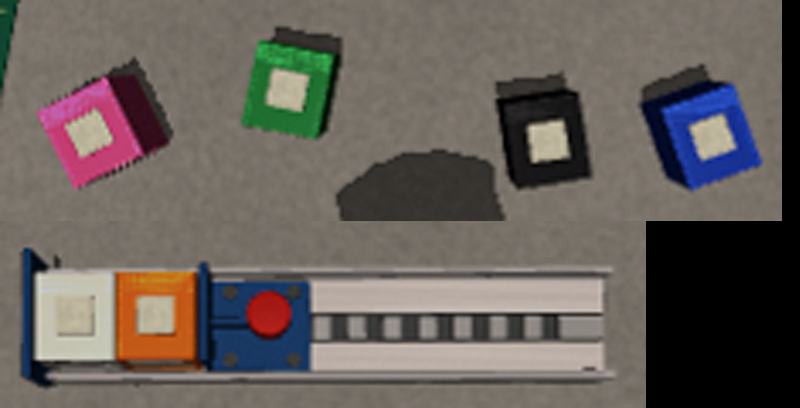

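View pics/c2.png

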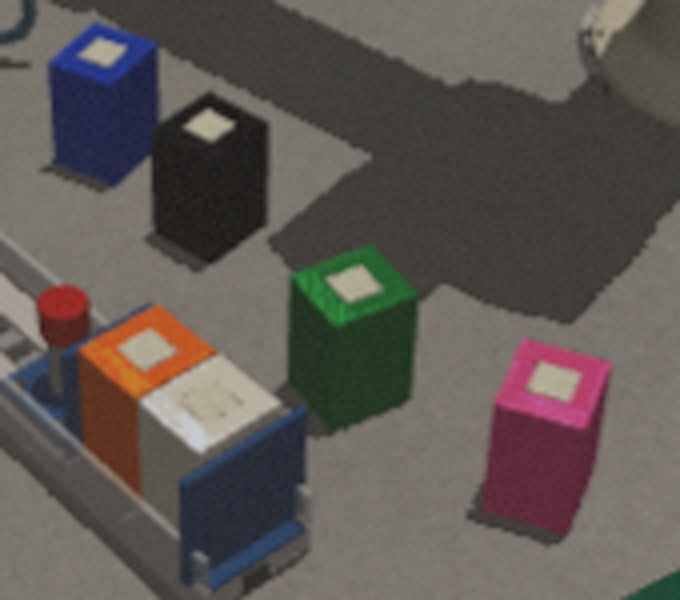

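```bash
cat > h.py <<'E'
from plant import *
import cv2,numpy as np
from scipy.spatial.transform import Rotation as Ro
def cast(name,uv,z):
    c=camera_info(name); K=c["camera_matrix"]; uv=np.atleast_2d(np.float64(uv))
    n=cv2.undistortPoints(uv[:,None],K,np.array([c["k1"],0,0,0,0]))[:,0]
    d=np.c_[n,np.ones(len(n))]@c["R"]; o=-c["R"].T@c["t"]
    return (o+d*((z-o[2])/d[:,2])[:,None])[:,:2]
def proj(name,X):
    c=camera_info(name); return cv2.projectPoints(np.float64(X).reshape(-1,1,3),cv2.Rodrigues(c["R"])[0],c["t"],c["camera_matrix"],np.array([c["k1"],0,0,0,0]))[0][:,0]
def big(m,win=None):
    n,l,s,ce=cv2.connectedComponentsWithStats(m.astype(np.uint8)); i=1+np.argmax(s[1:,4]); return l==i,s[i,4]
HUE=dict(orange=(5,17,150),blue=(110,125,110),green=(50,75,75),pink=(150,172,150))
def labels(im,zt=84):
    """cream label patches in top view: centre px, world at height zt, rect angle"""
    hsv=cv2.cvtColor(im,cv2.COLOR_RGB2HSV); m=((hsv[...,2]>165)&(hsv[...,1]<60)).astype(np.uint8)
    out=[]
    for c in cv2.findContours(m,cv2.RETR_EXTERNAL,cv2.CHAIN_APPROX_NONE)[0]:
        a=cv2.contourArea(c)
        if 50<a<260:
            (u,v),wh,an=cv2.minAreaRect(c); M=cv2.moments(c); out.append((M['m10']/a,M['m01']/a,a,wh,an))
    return out
def plan(p,yaw_deg=None):
    """cm / deg delta in tool axes from measured pose to TCP p (mm), tool straight down"""
    s=get_state(); R=Ro.from_euler('xyz',s["orientation"])
    y=s["orientation"][2] if yaw_deg is None else np.radians(yaw_deg)
    T=Ro.from_euler('xyz',[np.pi,0,y])
    print("t",round(s["time_s"],2),"at",s["ee_pos"].round(1),"shift cm",(R.inv().apply(np.array(p)-s["ee_pos"])/10).round(2),"turn",np.degrees((R.inv()*T).as_rotvec()).round(1))
E
python3 - <<'E'
from h import *
im=read_camera("top"); hsv=cv2.cvtColor(im,cv2.COLOR_RGB2HSV)
for l in labels(im): print(np.round(l[:3],1),np.round(l[3],1),round(l[4]),cast("top",l[:2],84).round(1),cast("top",l[:2],106).round(1))
r=((hsv[...,0]<4)|(hsv[...,0]>176))&(hsv[...,1]>150)&(hsv[...,2]>90)
n,l,s,ce=cv2.connectedComponentsWithStats(r.astype(np.uint8))
for i in range(1,n):
    if s[i,4]>60: print("red",ce[i],s[i],cast("top",ce[i],94))
g=(hsv[...,0]>70)&(hsv[...,0]<90)&(hsv[...,1]>90); g[:, 210:]=0
g,_=big(g); c=cv2.findContours(g.astype(np.uint8),0,2)[0][0]; q=cv2.minAreaRect(c); print("mat",q,cast("top",q[0],3))
for p in [(201,242),(264,228),(339,246),(389,246),(275,241),(220,255),(350,257),(400,256),(285,180),(160,220)]: print(p,hsv[p[1],p[0]])
# top faces: k = colour seeds, brightness of top
for nme,(u,v) in dict(pink=(217,243),green=(275,231),black=(350,246),blue=(400,244)).items():
    w=hsv[v-22:v+23,u-22:u+23]; print(nme); 
    for y in range(2,45,3): print(' '.join(f"{a[0]:3d}/{a[1]:3d}/{a[2]:3d}" for a in w[y,4:44:4]))
E
```

```text
[252.4 367.4  72. ] [10.6 22.6] 45 [[154.4 123.3]] [[163.2 119.9]]
[350.7 246.1  77. ] [10.2  9.2] 79 [[421.5 -84.2]] [[423.1 -82. ]]
[399.2 244.9  78.5] [9.8 9.5] 72 [[ 426.6 -191.2]] [[ 428.1 -186.1]]
[215.7 243.9  87. ] [ 9.4 10.3] 63 [[419.2 212.3]] [[420.8 206.4]]
[274.  231.1  83. ] [10. 10.] 90 [[450.4  85.1]] [[451.2  82.7]]
[280.  167.5  72. ] [9. 8.] 90 [[591.3  76.2]] [[588.2  74. ]]
red [313.5546875 166.8359375] [308 161  12  13 128] [[593.24824089   1.68535607]]
red [170.28125    171.68402778] [161 163  19  19 288] [[574.80510638 316.19618388]]
mat ((160.4720001220703, 223.90399169921875), (60.821048736572266, 66.18761444091797), 10.30484676361084) [[457.75827576 370.36952574]]
(201, 242) [ 21  28 120]
(264, 228) [ 66 190 126]
(339, 246) [ 0  0 11]
(389, 246) [113 207 163]
(275, 241) [ 67 179 111]
(220, 255) [169 167 177]
(350, 257) [60 12 22]
(400, 256) [114 214 151]
(285, 180) [  9 201 155]
(160, 220) [ 73 161  73]
pink
 18/ 36/122  16/ 36/121  17/ 30/119  19/ 36/120  18/ 35/123  17/ 34/119  18/ 32/121  16/ 33/100  18/ 35/125  15/ 35/116
 18/ 32/119  17/ 34/120  17/ 34
[... 6365 characters left out ...]
/ 39 113/206/162 114/216/152 116/ 64/151 114/221/149 114/214/148 114/213/146  11/ 18/114  14/ 36/121
 17/ 33/122 114/248/ 38 114/218/ 69 114/211/151 114/209/149 114/211/149 114/220/147 117/122/138  19/ 38/126  17/ 35/118
 16/ 31/123 128/ 28/ 73 114/247/ 33 114/209/151 114/214/151 117/128/131  18/ 45/124  17/ 34/121  16/ 36/122  16/ 32/118
 18/ 31/125  15/ 33/125  18/ 28/118 115/127/149  19/ 43/125  15/ 32/126  17/ 37/124  18/ 35/125  16/ 35/123  17/ 34/120
 17/ 34/120  15/ 33/122  15/ 33/123  18/ 36/121  17/ 33/122  16/ 35/123  19/ 34/119  17/ 34/121  14/ 32/120  18/ 31/122
 17/ 34/121  19/ 33/125  16/ 31/124  15/ 34/121  18/ 34/126  18/ 35/123  15/ 33/124  16/ 32/120  15/ 34/120  17/ 34/120
```

```bash
cat >> h.py <<'E'
SEED=dict(pink=(145,176,75,90),green=(55,75,75,100),blue=(105,122,75,120),orange=(3,20,110,130),black=None)
def box(im,name,zt=84,near=None):
    """centre (label), and top-face rectangle (centre, size along d, size across d, angle d in deg mod 90)"""
    hsv=cv2.cvtColor(im,cv2.COLOR_RGB2HSV); H,S,V=[hsv[...,i].astype(int) for i in range(3)]
    if name=="black": m=(V<42)&(S<60)
    else: a,b,v,s=SEED[name]; m=(H>=a)&(H<=b)&(V>v)&(S>s)
    L=[]
    for l in labels(im):
        u,v=int(round(l[0])),int(round(l[1])); ring=m[v-10:v+11,u-10:u+11].mean()
        L.append((ring,l))
    ring,l=max(L,key=lambda t:t[0]); u,v=int(l[0]),int(l[1])
    M=np.zeros(m.shape,np.uint8); M[v-24:v+25,u-24:u+25]=m[v-24:v+25,u-24:u+25]
    M,_=big(M); M=M.astype(np.uint8); c=max(cv2.findContours(M,0,cv2.CHAIN_APPROX_NONE)[0],key=cv2.contourArea)
    W=cast("top",c[:,0],zt).astype(np.float32); q=cv2.minAreaRect(W)
    # label angle
    return ring,cast("top",l[:2],zt)[0],q
E
python3 - <<'E'
from h import *
im=read_camera("top")
for n in SEED:
    r,c,q=box(im,n,106 if n=="orange" else 84); print(n,round(r,2),c.round(1),np.round(q[0],1),np.round(q[1],1),"dir of first",round(q[2],1))
# rack long edges: strips / deck
g=cv2.cvtColor(im,cv2.COLOR_RGB2HSV); m=((g[...,2]>190)&(g[...,1]<40)).astype(np.uint8); m[:150]=0;m[190:]=0;m[:,:325]=0;m[:,416:]=0
c=cv2.findContours(m,0,1)[0]; print([ (len(k),cv2.minAreaRect(cast("top",k[:,0],22).astype(np.float32))) for k in c if cv2.contourArea(k)>150])
E
```

```text
pink 0.68 [419.2 212.1] [421.1 207.8] [58.2 57.7] dir of first 28.9
green 0.67 [450.4  85.1] [450.9  84.4] [49.9 55.4] dir of first 81.0
blue 0.66 [ 426.8 -191.1] [ 427.3 -190.1] [56.7 50.2] dir of first 20.9
orange 0.73 [588.2  74. ] [588.3  74.1] [54.6 47.6] dir of first 1.7
black 0.63 [421.5 -84.2] [423.9 -81. ] [58.6 51.7] dir of first 10.6
[]
```

```bash
sed -i 's/pink=(145,176,75,90)/pink=(145,179,140,55)/' h.py; python3 - <<'E'
from h import *
im=read_camera("top")
r,c,q=box(im,"pink"); print(c,q)
print("rack strip ends etc: knob 94",cast("top",[313.6,166.8],94))
# scene view red knob check
s=read_camera("scene"); h=cv2.cvtColor(s,cv2.COLOR_RGB2HSV)
m=((h[...,0]<5)|(h[...,0]>175))&(h[...,1]>140); m[:,:280]=0; m[:,330:]=0; m[:205]=0; m[245:]=0
v,u=np.nonzero(m); print("scene knob",u.min(),u.max(),v.min(),v.max(),u.mean(),v.mean()); print("pred",proj("scene",[[593.2,1.7,94],[593.2,1.7,82],[593.2,1.7,70]]))
# bench/deck edge gradient: far and near strips columns 330..410
g=cv2.cvtColor(im,cv2.COLOR_RGB2GRAY)
for u in (335,370,405): print(u,g[148:192,u-2:u+3].mean(1).round().astype(int))
print(g[160:175,405:420].mean(0).round())
E
python3 -c "
import sys;sys.path.insert(0,'.')
from h import *
plan([593,2,150],90)"
```

```text
[419.16388256 212.25937342] ((419.03411865234375, 212.06838989257812), (56.038482666015625, 50.67242431640625), 27.611196517944336)
rack strip ends etc: knob 94 [[593.33021896   1.58797795]]
scene knob 295 306 217 230 300.6865671641791 222.8582089552239
pred [[300.1977961  219.48614005]
 [300.47569342 223.44854395]
 [300.7500197  227.35791032]]
335 [112 111 107 110 112 129 150  83  96 142 180 176 171 174 177 175 175 180
 167  49  64  69  67  67  66  62  56  89 180 176 179 178 175 178 180 169
 117 147 104  66 112 109 109 110]
370 [111 113 113 112 113 126 132  88  98 161 182 181 176 176 175 178 180 186
 178  51 117 133 131 131 132 129  95  84 181 179 183 183 178 177 178 172
 118 145  94  61 116 116 117 119]
405 [111 112 114 113 113 136 134  65  93 157 177 177 181 175 172 176 181 180
 179  49 144 136 137 136 138 132 104  96 178 175 176 179 182 177 173 146
 131 142  84  63 116 114 114 115]
[148. 148. 148. 148. 148. 148. 151. 123. 107. 111. 112. 111. 110. 110.
 111.]
t 0.3 at [ 242.1 -521.3  214.3] shift cm [ 53.86 -32.68   6.46] turn [ -0.   -0.  -65.1]
```

move_arm --pt "53.9 -32.7 2 0 0 -66.6" --pt "53.9 -32.7 2 0 0 -66.6" --pt "53.9 -32.7 2 0 0 -66.6" --pt "53.9 -32.7 2 0 0 -66.6" --pt "53.9 -32.7 2 0 0 -66.6" --pt "53.9 -32.7 2 0 0 -66.6" --pt "53.9 -32.7 2 0 0 -66.6" --pt "53.9 -32.7 2 0 0 -66.6" --pt "53.9 -32.7 2 0 0 -66.6" --pt "53.9 -32.7 2 0 0 -66.6" --pt "53.9 -32.7 2 0 0 -66.6" --pt "53.9 -32.7 2 0 0 -66.6" --claw 7

```text
time_s: 1.8
ee_pos: [593.1, 2.0, 194.3]
orientation: [-3.141, 0.0, 1.598]
ft_force: [0.0, -0.9, -0.9]
opening: 70.1
grasp_force: 0.0
```

```bash
python3 - <<'E'
from h import *
print("bar",cast("top",[[335,170.8],[405,170.8]],20),"right deck end",cast("top",[411.7,171],22))
print("strip outer",cast("top",[[335,153.3],[370,153.3],[405,153.2]],48),cast("top",[[335,185.8],[370,185.8],[405,185.4]],48))
# notch edges along bar row from start image
im=cv2.imread("pics/top0.png",0); print(im[169:174,325:412].mean(0).round().astype(int))
plan([593.3,1.6,66],91.5)
E
```

```text
bar [[ 595.6630209   -49.57703329]
 [ 600.1628687  -218.26545387]] right deck end [[ 599.84261113 -233.99587093]]
strip outer [[ 632.90749636  -47.18912983]
 [ 635.13726548 -128.86728194]
 [ 637.69399958 -210.99330961]] [[ 556.96563958  -48.80730727]
 [ 559.04545091 -130.00566313]
 [ 562.09029947 -211.64040874]]
[ 48  59 113 150 146 147 132  86  55  58  57  58 101 146 143 143 135  99
  55  58  59  52  75 128 146 144 146 124  69  56  58  57  54 100 147 143
 143 135  97  54  58  58  43  90 143 140 138 141 112  52  56  57  49  61
 113 141 138 138 122  78  54  57  53  49 105 140 137 137 128  88  53  55
  56  39  81 127 137 135 136 136 135 135 135 136 136 136 137]
t 1.8 at [593.1   2.  194.3] shift cm [-0.04  0.03 12.83] turn [-0.   0.   0.1]
```

move_arm --pt "0 0 5 0 0 0" --pt "0 0 10 0 0 0" --pt "0 0 12.8 0 0 0" --pt "0 0 12.8 0 0 0"

```text
time_s: 2.3
ee_pos: [590.5, 0.9, 64.3]
orientation: [-3.136, -0.001, 1.595]
ft_force: [-0.6, -0.5, -0.5]
opening: 70.0
grasp_force: 0.0
```

move_arm --pt "0 0 0 0 0 0" --pt "0 0 0 0 0 0" --pt "0 0 0 0 0 0" --pt "0 0 0 0 0 0" --pt "0 0 0 0 0 0" --pt "0 0 0 0 0 0" --claw 2.4

```text
time_s: 3.05
ee_pos: [595.2, 2.1, 67.4]
orientation: [3.137, 0.0, 1.597]
ft_force: [5.9, 0.3, -1.7]
opening: 29.4
grasp_force: 30.0
```

move_arm --pt "0 0 -0.8 0 0 0" --pt "0 0 -1.6 0 0 0" --pt "0 0 -1.6 0 0 0" --pt "0 0 -1.6 0 0 0"

```text
time_s: 3.55
ee_pos: [595.1, 2.1, 83.1]
orientation: [3.137, 0.0, 1.597]
ft_force: [6.5, 0.4, -3.1]
opening: 29.1
grasp_force: 30.0
```

move_arm --pt "-1 0 0 0 0 0" --pt "-3 0 0 0 0 0" --pt "-5.5 0 0 0 0 0" --pt "-8 0 0 0 0 0" --pt "-10.5 0 0 0 0 0" --pt "-13 0 0 0 0 0" --pt "-15.5 0 0 0 0 0" --pt "-18 0 0 0 0 0" --pt "-19.5 0 0 0 0 0" --pt "-20 0 0 0 0 0" --pt "-20 0 0 0 0 0" --pt "-20 0 0 0 0 0"

```text
time_s: 5.05
ee_pos: [601.0, -198.4, 83.2]
orientation: [3.136, 0.002, 1.597]
ft_force: [8.9, -2.2, -2.9]
opening: 29.5
grasp_force: 30.0
```

move_arm --pt "0 0 0.8 0 0 0" --pt "0 0 1.6 0 0 0" --pt "0 0 1.6 0 0 0"

```text
time_s: 5.42
ee_pos: [601.0, -198.4, 67.5]
orientation: [3.136, 0.002, 1.597]
ft_force: [7.7, -1.3, -1.7]
opening: 29.2
grasp_force: 30.0
```

move_arm --pt "0 0 0 0 0 0" --pt "0 0 0 0 0 0" --pt "0 0 0 0 0 0" --pt "0 0 -4 0 0 0" --pt "0 0 -8 0 0 0" --pt "0 0 -12 0 0 0" --pt "0 0 -12 0 0 0" --claw 7

```text
time_s: 6.3
ee_pos: [600.6, -199.0, 190.9]
orientation: [3.135, 0.004, 1.597]
ft_force: [0.3, -0.5, -0.0]
opening: 69.9
grasp_force: 0.0
```

```bash
python3 - <<'E'
from h import *
s=read_camera("scene"); cv2.imwrite("pics/s1.png",s[:,:,::-1]); h=cv2.cvtColor(s,cv2.COLOR_RGB2HSV)
m=((h[...,0]<5)|(h[...,0]>175))&(h[...,1]>140); m[:,:200]=0; m[:,330:]=0; m[:140]=0; m[245:]=0
v,u=np.nonzero(m); print("scene knob",u.min(),u.max(),v.min(),v.max(),u.mean(),v.mean()); print("pred",proj("scene",[[599.3,-198.4,94],[599.3,-198.4,82],[599.3,-198.4,93.5]]))
plan([588.2,74,200],91.6)
E
```

```text
scene knob 247 257 177 187 251.52325581395348 181.58139534883722
pred [[251.69079844 178.38613524]
 [252.23276958 182.21900915]
 [251.71350408 178.54676321]]
t 6.35 at [ 599.2 -198.2  188. ] shift cm [27.24 -0.38 -1.24] turn [ 0.1  0.1 -0.1]
```

move_arm --pt "27.2 -0.5 0 0 0 0" --pt "27.2 -0.5 0 0 0 0" --pt "27.2 -0.5 0 0 0 0" --pt "27.2 -0.5 0 0 0 0" --pt "27.2 -0.5 0 0 0 0" --pt "27.2 -0.5 5 0 0 0" --pt "27.2 -0.5 10 0 0 0" --pt "27.2 -0.5 12.6 0 0 0" --pt "27.2 -0.5 12.6 0 0 0" --claw 9

```text
time_s: 7.48
ee_pos: [582.6, 74.2, 56.2]
orientation: [-3.133, -0.001, 1.597]
ft_force: [0.6, 0.2, 0.7]
opening: 90.1
grasp_force: 0.0
```

move_arm --pt "0 0 0 0 0 0" --pt "0 0 0 0 0 0" --pt "0 0 0 0 0 0" --pt "0 0 0 0 0 0" --pt "0 0 0 0 0 0" --pt "0 0 0 0 0 0" --claw 4.5

```text
time_s: 8.22
ee_pos: [587.6, 73.9, 61.8]
orientation: [3.139, 0.0, 1.597]
ft_force: [2.5, -0.4, 5.4]
opening: 55.9
grasp_force: 30.0
```

move_arm --pt "0 0 -4 0 0 0" --pt "0 0 -8 0 0 0" --pt "0 0 -12 0 0 0" --pt "0 0 -12 0 0 0"

```text
time_s: 8.72
ee_pos: [587.9, 73.9, 183.3]
orientation: [3.137, 0.001, 1.597]
ft_force: [1.5, 0.9, -1.5]
opening: 56.7
grasp_force: 29.8
```

```bash
python3 - <<'E'
from h import *
plan([459,370,190],100)
im=read_camera("top"); cv2.imwrite("pics/t2.png",im[:,:,::-1])
E
```

```text
t 8.72 at [587.9  73.9 183.3] shift cm [ 29.94 -12.1   -0.75] turn [ 0.3  0.1 -8.5]
```

View pics/t2.png

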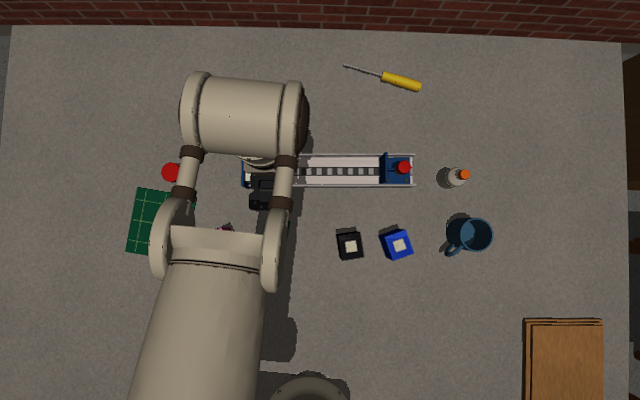

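move_arm --pt "29.9 -12.1 0 0 0 0" --pt "29.9 -12.1 0 0 0 0" --pt "29.9 -12.1 0 0 0 0" --pt "29.9 -12.1 0 0 0 0" --pt "29.9 -12.1 0 0 0 0" --pt "29.9 -12.1 0 0 0 0" --pt "29.9 -12.1 0 0 0 0" --pt "29.9 -12.1 5 0 0 0" --pt "29.9 -12.1 10 0 0 0" --pt "29.9 -12.1 12.5 0 0 0" --pt "29.9 -12.1 12.5 0 0 0" --pt "29.9 -12.1 12.5 0 0 0"

```text
time_s: 10.28
ee_pos: [458.9, 369.1, 56.7]
orientation: [3.14, -0.001, 1.596]
ft_force: [0.1, -0.4, -1.9]
opening: 56.0
grasp_force: 30.0
```

move_arm --pt "0 0 0.7 0 0 0" --pt "0 0 1.1 0 0 0" --pt "0 0 1.25 0 0 0" --pt "0 0 1.25 0 0 0"

```text
time_s: 10.78
ee_pos: [457.6, 369.7, 43.7]
orientation: [3.142, 0.0, 1.598]
ft_force: [-2.3, -1.9, 2.4]
opening: 55.9
grasp_force: 30.0
```

move_arm --pt "0 0 0 0 0 0" --pt "0 0 0 0 0 0" --pt "0 0 0 0 0 0" --pt "0 0 -5 0 0 0" --pt "0 0 -10 0 0 0" --pt "0 0 -15 0 0 0" --pt "0 0 -15 0 0 0" --claw 9

```text
time_s: 11.65
ee_pos: [460.4, 371.2, 198.6]
orientation: [3.132, -0.005, 1.597]
ft_force: [-0.4, 0.2, 0.3]
opening: 90.1
grasp_force: 0.0
```

move_arm --pt "-15 15 -5 0 0 0" --pt "-15 15 -5 0 0 0" --pt "-15 15 -5 0 0 0" --pt "-15 15 -5 0 0 0" --pt "-15 15 -5 0 0 0"

```text
time_s: 12.28
ee_pos: [612.4, 221.8, 241.8]
orientation: [-3.14, 0.0, 1.594]
ft_force: [0.3, -0.0, -0.2]
opening: 90.0
grasp_force: 0.0
```

```bash
python3 - <<'E'
from h import *
im=read_camera("top"); cv2.imwrite("pics/t3.png",im[:,:,::-1])
for n in SEED:
  try:
    r,c,q=box(im,n,87 if n=="orange" else 84); print(n,round(r,2),c.round(1),np.round(q[0],1),np.round(q[1],1),"dir of first",round(q[2],1))
  except Exception as e: print(n,e)
E
```

```text
pink attempt to get argmax of an empty sequence
green 0.68 [450.7  84.8] [451.2  84.7] [50.3 55.4] dir of first 80.1
blue 0.66 [ 426.2 -190.8] [ 427.2 -190. ] [56.7 50.3] dir of first 20.7
orange attempt to get argmax of an empty sequence
black 0.61 [421.4 -84.9] [423.9 -81. ] [58.6 51.7] dir of first 10.6h.py:37: RuntimeWarning: Mean of empty slice.
  u,v=int(round(l[0])),int(round(l[1])); ring=m[v-10:v+11,u-10:u+11].mean()
  ret = ret.dtype.type(ret / rcount)
```

View pics/t3.png

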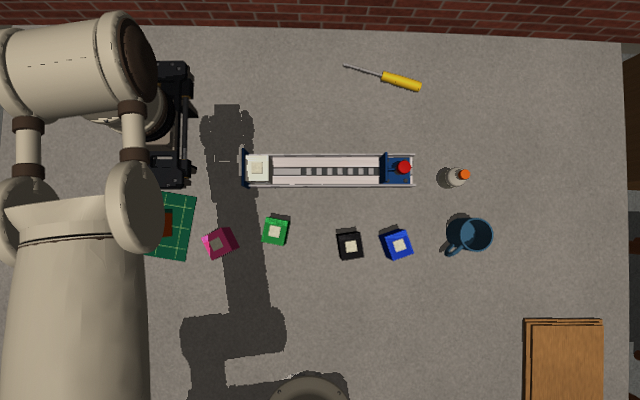

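```bash
python3 - <<'E'
from h import *
plan([450.6,85,160],80.6)
E
```

```text
t 12.32 at [611.2 223.2 241.5] shift cm [-13.41 -16.38   8.19] turn [-0.1  0.  10.8]
```

move_arm --pt "-13.4 -16.4 3 0 0 10.8" --pt "-13.4 -16.4 6 0 0 10.8" --pt "-13.4 -16.4 8 0 0 10.8" --pt "-13.4 -16.4 8 0 0 10.8" --pt "-13.4 -16.4 8 0 0 10.8" --pt "-13.4 -16.4 8 0 0 10.8" --pt "-13.4 -16.4 8 0 0 10.8"

```text
time_s: 13.2
ee_pos: [452.4, 86.2, 164.2]
orientation: [3.139, -0.0, 1.41]
ft_force: [1.7, 0.3, -0.5]
opening: 90.2
grasp_force: 0.0
```

```bash
python3 - <<'E'
from h import *
plan([450.6,85,42],80.6)
E
```

```text
t 13.2 at [452.4  86.2 164.2] shift cm [-0.15 -0.18 12.21] turn [ 0.1 -0.   0.2]
```

move_arm --pt "0 0 4 0 0 0" --pt "0 0 8 0 0 0" --pt "0 0 11.8 0 0 0" --pt "0 0 11.8 0 0 0" --pt "0 0 11.8 0 0 0"

```text
time_s: 13.82
ee_pos: [452.7, 85.6, 46.7]
orientation: [3.139, -0.0, 1.409]
ft_force: [0.9, -1.0, 0.1]
opening: 90.0
grasp_force: 0.0
```

move_arm --pt "0 0 0 0 0 0" --pt "0 0 0 0 0 0" --pt "0 0 0 0 0 0" --pt "0 0 0 0 0 0" --pt "0 0 0 0 0 0" --claw 4.5

```text
time_s: 14.45
ee_pos: [451.3, 85.4, 45.5]
orientation: [3.141, -0.0, 1.409]
ft_force: [0.2, 0.0, 1.8]
opening: 56.1
grasp_force: 30.0
```

```bash
python3 - <<'E'
from h import *
print(get_state()["ee_pos"])
plan([592,70.6,170],91.6)
E
```

```text
[451.34023263  85.36483324  45.4525527 ]
t 14.45 at [451.3  85.4  45.5] shift cm [  0.82  14.13 -12.45] turn [  0.   -0.  -10.9]
```

move_arm --pt "0 0 -6 0 0 0" --pt "0 0 -12 0 0 0" --pt "0.82 6 -12.4 0 0 -10.9" --pt "0.82 12 -12.4 0 0 -10.9" --pt "0.82 14.1 -12.4 0 0 -10.9" --pt "0.82 14.1 -12.4 0 0 -10.9" --pt "0.82 14.1 -12.4 0 0 -10.9" --pt "0.82 14.1 -12.4 0 0 -10.9"

```text
time_s: 15.45
ee_pos: [590.5, 71.1, 169.0]
orientation: [-3.141, -0.0, 1.599]
ft_force: [0.2, 0.2, -2.3]
opening: 55.7
grasp_force: 30.0
```

```bash
python3 - <<'E'
from h import *
plan([592,70.6,68.5],91.6)
im=read_camera("top"); cv2.imwrite("pics/t4.png",im[:,:,::-1])
E
```

```text
t 15.45 at [590.5  71.1 169. ] shift cm [-0.05  0.16 10.05] turn [-0. -0.  0.]
```

move_arm --pt "-0.05 0.1 3 0 0 0" --pt "-0.05 0.1 6 0 0 0" --pt "-0.05 0.1 8.5 0 0 0" --pt "-0.05 0.1 9.5 0 0 0" --pt "-0.05 0.1 10.0 0 0 0" --pt "-0.05 0.1 10.0 0 0 0" --pt "-0.05 0.1 10.0 0 0 0"

```text
time_s: 16.38
ee_pos: [593.3, 70.2, 70.2]
orientation: [3.14, 0.0, 1.599]
ft_force: [0.3, -1.0, -1.7]
opening: 56.0
grasp_force: 30.0
```

move_arm --pt "0 0 0.15 0 0 0" --pt "0 0 0.25 0 0 0" --pt "0 0 0.25 0 0 0"

```text
time_s: 16.75
ee_pos: [592.9, 70.2, 67.5]
orientation: [3.141, 0.0, 1.599]
ft_force: [-1.7, -0.6, 5.3]
opening: 55.7
grasp_force: 30.0
```

move_arm --pt "0 0 0 0 0 0" --pt "0 0 0 0 0 0" --pt "0 0 0 0 0 0" --pt "0 0 -4 0 0 0" --pt "0 0 -8 0 0 0" --pt "0 0 -12 0 0 0" --pt "0 0 -12 0 0 0" --claw 9

```text
time_s: 17.62
ee_pos: [595.1, 70.1, 190.8]
orientation: [3.134, 0.001, 1.599]
ft_force: [0.1, 0.5, -0.5]
opening: 90.2
grasp_force: 0.0
```

```bash
python3 - <<'E'
from h import *
im=read_camera("top"); cv2.imwrite("pics/t5.png",im[:,:,::-1])
for n in ("black","blue"):
  try:
    r,c,q=box(im,n); print(n,round(r,2),c.round(1),np.round(q[0],1),np.round(q[1],1),round(q[2],1))
  except Exception as e: print(n,e)
plan([421.5,-84.5,165],100.6)
E
```

```text
black 0.64 [422.2 -84.2] [424.1 -81.3] [58.9 52.5] 10.6
blue 0.66 [ 426.9 -190.8] [ 427.1 -190.2] [56.1 50.2] 20.9
t 17.68 at [593.5  70.2 188.1] shift cm [-14.98 -17.64   2.26] turn [ 0.2  0.  -9. ]
```

move_arm --pt "-15 -17.6 2 0 0 -9" --pt "-15 -17.6 2 0 0 -9" --pt "-15 -17.6 2 0 0 -9" --pt "-15 -17.6 2 0 0 -9" --pt "-15 -17.6 2 0 0 -9" --pt "-15 -17.6 7 0 0 -9" --pt "-15 -17.6 11 0 0 -9" --pt "-15 -17.6 14.3 0 0 -9" --pt "-15 -17.6 14.3 0 0 -9" --pt "-15 -17.6 14.3 0 0 -9"

```text
time_s: 18.92
ee_pos: [421.6, -84.6, 44.3]
orientation: [3.141, 0.0, 1.757]
ft_force: [0.4, -1.0, 0.6]
opening: 90.0
grasp_force: 0.0
```

move_arm --pt "0 0 0 0 0 0" --pt "0 0 0 0 0 0" --pt "0 0 0 0 0 0" --pt "0 0 0 0 0 0" --pt "0 0 0 0 0 0" --claw 4.5

```text
time_s: 19.55
ee_pos: [421.3, -84.8, 44.0]
orientation: [3.141, 0.001, 1.756]
ft_force: [1.4, 0.8, 2.3]
opening: 55.6
grasp_force: 30.0
```

```bash
python3 - <<'E'
from h import *
plan([593.4,17.6,170],91.6)
E
```

```text
t 19.55 at [421.3 -84.8  44. ] shift cm [  6.89  18.81 -12.58] turn [0.1 0.  9. ]
```

move_arm --pt "0 0 -6 0 0 0" --pt "0 0 -12 0 0 0" --pt "6.9 18.8 -12.6 0 0 9" --pt "6.9 18.8 -12.6 0 0 9" --pt "6.9 18.8 -12.6 0 0 9" --pt "6.9 18.8 -12.6 0 0 9" --pt "6.9 18.8 -12.6 0 0 9" --pt "6.9 18.8 -8 0 0 9" --pt "6.9 18.8 -4 0 0 9" --pt "6.9 18.8 -3 0 0 9" --pt "6.9 18.8 -3 0 0 9"

```text
time_s: 20.92
ee_pos: [592.0, 17.2, 73.9]
orientation: [-3.14, -0.0, 1.598]
ft_force: [-0.1, 0.1, -1.7]
opening: 55.8
grasp_force: 30.0
```

```bash
python3 - <<'E'
from h import *
plan([593.4,17.6,66],91.6)
E
```

```text
t 20.93 at [592.   17.2  73.9] shift cm [0.03 0.14 0.79] turn [-0.1 -0.  -0. ]
```

move_arm --pt "0 0 0.4 0 0 0" --pt "0 0 0.7 0 0 0" --pt "0 0 0.85 0 0 0" --pt "0 0 0.85 0 0 0"

```text
time_s: 21.42
ee_pos: [593.3, 17.8, 66.1]
orientation: [3.141, 0.0, 1.599]
ft_force: [-1.0, 0.3, 4.0]
opening: 55.9
grasp_force: 30.0
```

move_arm --pt "0 0 0 0 0 0" --pt "0 0 0 0 0 0" --pt "0 0 0 0 0 0" --pt "0 0 -4 0 0 0" --pt "0 0 -8 0 0 0" --pt "0 0 -12 0 0 0" --pt "0 0 -12 0 0 0" --claw 9

```text
time_s: 22.3
ee_pos: [595.5, 17.4, 189.4]
orientation: [3.134, 0.002, 1.599]
ft_force: [-0.5, 0.9, -0.2]
opening: 89.8
grasp_force: 0.0
```

```bash
python3 - <<'E'
from h import *
im=read_camera("top"); cv2.imwrite("pics/t6.png",im[:,:,::-1])
for n in ("blue","pink"):
  try:
    r,c,q=box(im,n); print(n,round(r,2),c.round(1),np.round(q[0],1),np.round(q[1],1),round(q[2],1))
    x=c
  except Exception as e: print(n,e)
plan([426.8,-190.9,165],110.8)
E
```

```text
blue 0.66 [ 389.7 -217.6] [ 390.2 -216.7] [56.  50.1] 21.0
pink attempt to get argmax of an empty sequence
t 22.35 at [594.   17.6 186.7] shift cm [-20.37 -17.3    2.12] turn [  0.2   0.1 -19.2]
```

move_arm --pt "-20 -10 0 0 0 -19.3" --pt "-20 -10 0 0 0 -19.3" --pt "-20 -10 0 0 0 -19.3" --pt "-20 -10 0 0 0 -19.3" --pt "-20 -10 0 0 0 -19.3"

```text
time_s: 22.98
ee_pos: [496.7, -186.5, 183.3]
orientation: [-3.14, -0.002, 1.932]
ft_force: [1.2, 0.6, 0.6]
opening: 90.5
grasp_force: 0.0
```

```bash
python3 - <<'E'
from h import *
im=read_camera("top"); cv2.imwrite("pics/t7.png",im[:,:,::-1])
r,c,q=box(im,"blue"); print(round(r,2),c.round(1),np.round(q[0],1),np.round(q[1],1),round(q[2],1))
plan([*((c+q[0])/2),44.5],111)
E
```

```text
Traceback (most recent call last):
  File "h.py", line 41, in box
    M,_=big(M); M=M.astype(np.uint8); c=max(cv2.findContours(M,0,cv2.CHAIN_APPROX_NONE)[0],key=cv2.contourArea)
        ~~~^^^
  File "h.py", line 12, in big
    n,l,s,ce=cv2.connectedComponentsWithStats(m.astype(np.uint8)); i=1+np.argmax(s[1:,4]); return l==i,s[i,4]
                                                                       ~~~~~~~~~^^^^^^^^^
ValueError: attempt to get argmax of an empty sequence
```

View pics/t7.png

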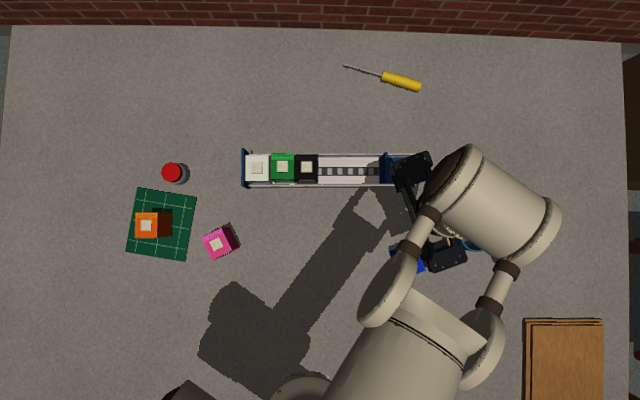

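```bash
python3 - <<'E'
from h import *
im=read_camera("top")
r,c,q=box(im,"pink"); print(round(r,2),c.round(1),np.round(q[0],1),np.round(q[1],1),round(q[2],1))
plan([*((c+q[0])/2),180],90+q[2])
E
```

```text
0.68 [419.1 212.2] [419.  212.1] [56.  50.8] 27.6
t 23.07 at [ 498.  -184.3  183.7] shift cm [39.86  6.75  0.46] turn [-0.1 -0.1 -6.7]
```

move_arm --pt "39.8 6.7 0 0 0 -6.7" --pt "39.8 6.7 0 0 0 -6.7" --pt "39.8 6.7 0 0 0 -6.7" --pt "39.8 6.7 0 0 0 -6.7" --pt "39.8 6.7 0 0 0 -6.7" --pt "39.8 6.7 0 0 0 -6.7" --pt "39.8 6.7 0 0 0 -6.7" --pt "39.8 6.7 0 0 0 -6.7" --pt "39.8 6.7 0 0 0 -6.7" --pt "39.8 6.7 0 0 0 -6.7"

```text
time_s: 24.32
ee_pos: [419.3, 210.0, 184.9]
orientation: [-3.141, 0.0, 2.051]
ft_force: [0.3, -0.0, 0.0]
opening: 90.1
grasp_force: 0.0
```

```bash
python3 - <<'E'
from h import *
plan([419,212.2,44.5],117.6)
im=read_camera("top")
r,c,q=box(im,"blue"); print(round(r,2),c.round(1),np.round(q[0],1),np.round(q[1],1),round(q[2],1))
E
```

```text
t 24.32 at [419.3 210.  184.9] shift cm [ 0.21  0.08 14.04] turn [-0.   0.  -0.1]
0.66 [ 389.7 -217.3] [ 390.2 -216.6] [56.  50.4] 20.9
```

move_arm --pt "0.1 0 5 0 0 0" --pt "0.1 0 10 0 0 0" --pt "0.1 0 13.9 0 0 0" --pt "0.1 0 13.9 0 0 0" --pt "0.1 0 13.9 0 0 0"

```text
time_s: 25.0
ee_pos: [420.1, 211.6, 47.7]
orientation: [3.139, 0.001, 2.052]
ft_force: [-0.0, -0.1, 0.3]
opening: 90.2
grasp_force: 0.0
```

move_arm --pt "0 0 0 0 0 0" --pt "0 0 0 0 0 0" --pt "0 0 0 0 0 0" --pt "0 0 0 0 0 0" --pt "0 0 0 0 0 0" --claw 4.5

```text
time_s: 25.62
ee_pos: [419.2, 211.8, 46.6]
orientation: [3.14, 0.0, 2.053]
ft_force: [1.1, 1.2, 3.3]
opening: 56.0
grasp_force: 30.0
```

```bash
python3 - <<'E'
from h import *
plan([594.9,-35.4,170],91.6)
E
```

```text
t 25.62 at [419.2 211.8  46.6] shift cm [-30.05   4.12 -12.33] turn [ 0.1 -0.  26. ]
```

move_arm --pt "0 0 -6 0 0 0" --pt "0 0 -12 0 0 0" --pt "-30 4.1 -13.5 0 0 26" --pt "-30 4.1 -13.5 0 0 26" --pt "-30 4.1 -13.5 0 0 26" --pt "-30 4.1 -13.5 0 0 26" --pt "-30 4.1 -13.5 0 0 26" --pt "-30 4.1 -13.5 0 0 26" --pt "-30 4.1 -13.5 0 0 26" --pt "-30 4.1 -13.5 0 0 26"

```text
time_s: 26.88
ee_pos: [593.0, -33.8, 180.6]
orientation: [-3.14, -0.001, 1.6]
ft_force: [-0.4, 0.2, -2.5]
opening: 55.8
grasp_force: 30.0
```

```bash
python3 - <<'E'
from h import *
plan([594.9,-35.4,68.6],91.6)
E
```

```text
t 26.88 at [593.  -33.8 180.6] shift cm [-0.17  0.2  11.2 ] turn [-0.1 -0.   0.1]
```

move_arm --pt "-0.1 0.1 4 0 0 0" --pt "-0.1 0.1 8 0 0 0" --pt "-0.1 0.1 10 0 0 0" --pt "-0.1 0.1 10.5 0 0 0" --pt "-0.1 0.1 10.5 0 0 0" --pt "-0.1 0.1 10.5 0 0 0"

```text
time_s: 27.62
ee_pos: [596.3, -36.4, 77.9]
orientation: [3.139, 0.001, 1.599]
ft_force: [0.3, 0.7, -2.4]
opening: 55.9
grasp_force: 30.0
```

move_arm --pt "0 0 0.5 0 0 0" --pt "0 0 0.75 0 0 0" --pt "0 0 0.85 0 0 0" --pt "0 0 0.85 0 0 0"

```text
time_s: 28.12
ee_pos: [595.2, -36.2, 68.6]
orientation: [-3.142, 0.0, 1.599]
ft_force: [-2.7, 0.6, 4.6]
opening: 56.2
grasp_force: 30.0
```

move_arm --pt "0 0 0 0 0 0" --pt "0 0 0 0 0 0" --pt "0 0 0 0 0 0" --pt "0 0 -4 0 0 0" --pt "0 0 -8 0 0 0" --pt "0 0 -12 0 0 0" --pt "0 0 -12 0 0 0" --claw 9

```text
time_s: 29.0
ee_pos: [597.6, -36.8, 191.9]
orientation: [3.134, 0.002, 1.599]
ft_force: [-0.9, 0.7, -0.4]
opening: 89.8
grasp_force: 0.0
```

```bash
python3 - <<'E'
from h import *
plan([390,-217,180],111)
im=read_camera("top")
r,c,q=box(im,"blue"); print(round(r,2),c.round(1),np.round(q[0],1),np.round(q[1],1),round(q[2],1))
E
```

```text
t 29.0 at [597.6 -36.8 191.9] shift cm [-17.43 -21.26   1.06] turn [  0.4   0.2 -19.4]
0.66 [ 389.8 -217.6] [ 390.2 -216.7] [56.  50.1] 21.0
```

move_arm --pt "-17.4 -21.1 0 0 0 -19.4" --pt "-17.4 -21.1 0 0 0 -19.4" --pt "-17.4 -21.1 0 0 0 -19.4" --pt "-17.4 -21.1 0 0 0 -19.4" --pt "-17.4 -21.1 0 0 0 -19.4" --pt "-17.4 -21.1 0 0 0 -19.4" --pt "-17.4 -21.1 5 0 0 -19.4" --pt "-17.4 -21.1 9 0 0 -19.4" --pt "-17.4 -21.1 10 0 0 -19.4" --pt "-17.4 -21.1 10 0 0 -19.4"

```text
time_s: 30.3
ee_pos: [389.3, -215.3, 87.4]
orientation: [-3.141, -0.001, 1.939]
ft_force: [-0.2, -0.3, 1.7]
opening: 90.1
grasp_force: 0.0
```

```bash
python3 - <<'E'
from h import *
plan([390,-217.2,44.5],111)
E
```

```text
t 30.3 at [ 389.3 -215.3   87.4] shift cm [-0.2  -0.    4.29] turn [-0.  -0.1  0.1]
```

move_arm --pt "-0.1 0 2.5 0 0 0" --pt "-0.1 0 4.3 0 0 0" --pt "-0.1 0 4.3 0 0 0" --pt "-0.1 0 4.3 0 0 0"

```text
time_s: 30.8
ee_pos: [390.6, -217.9, 46.3]
orientation: [3.14, 0.003, 1.938]
ft_force: [-0.4, 0.1, 0.1]
opening: 89.9
grasp_force: 0.0
```

move_arm --pt "0 0 0 0 0 0" --pt "0 0 0 0 0 0" --pt "0 0 0 0 0 0" --pt "0 0 0 0 0 0" --pt "0 0 0 0 0 0" --claw 4.5

```text
time_s: 31.42
ee_pos: [389.5, -217.0, 44.8]
orientation: [3.141, 0.0, 1.937]
ft_force: [0.1, -0.4, 1.9]
opening: 55.7
grasp_force: 30.0
```

```bash
python3 - <<'E'
from h import *
plan([596.4,-88.9,180],91.6)
im=read_camera("top")
hsv=cv2.cvtColor(im,cv2.COLOR_RGB2HSV)
for l in labels(im): print(np.round(l[:3],1),cast("top",l[:2],106).round(1))
E
```

```text
t 31.43 at [ 389.5 -217.    44.8] shift cm [  4.54  23.91 -13.52] turn [ 0.   0.  19.4]
[396.7 346.5 246.5] [[ 213.  -184.3]]
[497.8 320.  184.5] [[ 271.2 -402.6]]
[446.8 266.4 205. ] [[ 384.1 -289.8]]
[145.6 224.6  79.5] [[457.9 359.5]]
[359.7 179.5 242.5] [[566.5 -98.8]]
[306.4 166.5  78.5] [[591.7  17.2]]
[331.4 166.4  84.5] [[593.5 -36.9]]
[282.3 166.1  89.5] [[591.4  69.2]]
```

move_arm --pt "0 0 -6 0 0 0" --pt "0 0 -12 0 0 0" --pt "4.5 23.9 -13.5 0 0 19.4" --pt "4.5 23.9 -13.5 0 0 19.4" --pt "4.5 23.9 -13.5 0 0 19.4" --pt "4.5 23.9 -13.5 0 0 19.4" --pt "4.5 23.9 -13.5 0 0 19.4" --pt "4.5 23.9 -13.5 0 0 19.4" --pt "4.5 23.9 -9 0 0 19.4" --pt "4.5 23.9 -5 0 0 19.4" --pt "4.5 23.9 -3 0 0 19.4" --pt "4.5 23.9 -3 0 0 19.4"

```text
time_s: 32.98
ee_pos: [594.7, -89.6, 73.5]
orientation: [-3.139, -0.001, 1.598]
ft_force: [1.1, -0.4, -1.1]
opening: 55.7
grasp_force: 30.0
```

```bash
python3 - <<'E'
from h import *
plan([596.4,-89.5,66.8],91.6)
E
```

```text
t 32.98 at [594.7 -89.6  73.5] shift cm [0.   0.17 0.67] turn [-0.2 -0.1 -0.1]
```

move_arm --pt "0 0 0.3 0 0 0" --pt "0 0 0.6 0 0 0" --pt "0 0 0.8 0 0 0" --pt "0 0 0.8 0 0 0"

```text
time_s: 33.48
ee_pos: [596.5, -89.2, 66.8]
orientation: [3.141, 0.0, 1.599]
ft_force: [-0.9, -0.6, -1.9]
opening: 56.0
grasp_force: 30.0
```

move_arm --pt "0 0 0 0 0 0" --pt "0 0 0 0 0 0" --pt "0 0 0 0 0 0" --pt "0 0 -4 0 0 0" --pt "0 0 -8 0 0 0" --pt "0 0 -12 0 0 0" --pt "0 0 -12 0 0 0" --claw 9

```text
time_s: 34.35
ee_pos: [598.8, -90.1, 191.1]
orientation: [3.134, 0.003, 1.599]
ft_force: [-0.3, 0.1, -0.5]
opening: 90.0
grasp_force: 0.0
```

move_arm --pt "-10.9 0 0 0 0 0" --pt "-10.9 0 0 0 0 0" --pt "-10.9 0 0 0 0 0" --pt "-10.9 0 0 0 0 0" --claw 7

```text
time_s: 34.85
ee_pos: [598.9, -197.4, 185.4]
orientation: [-3.14, -0.002, 1.599]
ft_force: [1.0, 1.0, 1.0]
opening: 70.3
grasp_force: 0.0
```

```bash
python3 - <<'E'
from h import *
plan([600,-198.4,67],91.6)
im=read_camera("top")
cv2.imwrite("pics/t8.png",im[:,:,::-1])
cv2.imwrite("pics/s8.png",read_camera("scene")[:,:,::-1])
for l in labels(im): print(np.round(l[:3],1),cast("top",l[:2],106).round(1))
E
```

```text
t 34.85 at [ 598.9 -197.4  185.4] shift cm [-0.12  0.13 11.84] turn [-0.1 -0.1  0. ]
[145.6 224.6  79.5] [[457.9 359.5]]
[441.3 195.4 248.5] [[ 536.7 -276.7]]
[519.  186.4 118. ] [[ 560.9 -450.1]]
[306.4 166.5  78.5] [[591.7  17.2]]
[331.4 166.4  85. ] [[593.6 -37. ]]
[282.2 166.1  89. ] [[591.5  69.4]]
[373.  161.5  71.5] [[ 606.5 -127. ]]
[435.6 137.2 135. ] [[ 664. -264.]]
```

View pics/t8.png

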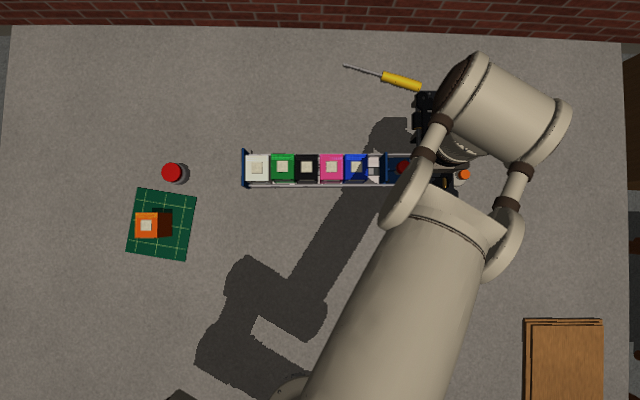

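View pics/s8.png

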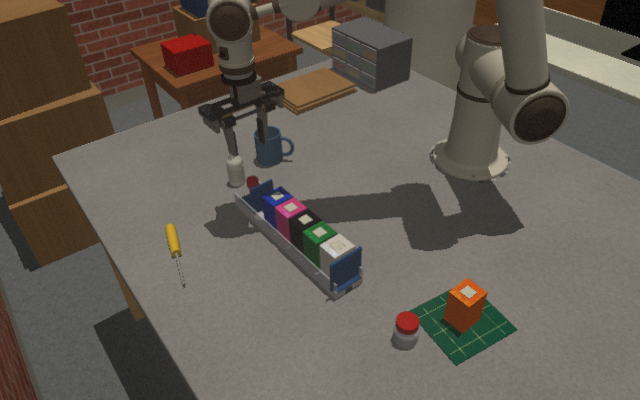

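move_arm --pt "0 0 4 0 0 0" --pt "0 0 8 0 0 0" --pt "0 0 11.7 0 0 0" --pt "0 0 11.7 0 0 0" --pt "0 0 11.7 0 0 0"

```text
time_s: 35.58
ee_pos: [600.5, -198.0, 71.4]
orientation: [3.14, 0.001, 1.6]
ft_force: [1.2, -0.4, 0.6]
opening: 70.2
grasp_force: 0.0
```

move_arm --pt "0 0 0 0 0 0" --pt "0 0 0 0 0 0" --pt "0 0 0 0 0 0" --pt "0 0 0 0 0 0" --pt "0 0 0 0 0 0" --pt "0 0 0 0 0 0" --claw 2.4

```text
time_s: 36.33
ee_pos: [601.1, -198.3, 70.0]
orientation: [3.138, 0.001, 1.599]
ft_force: [6.0, 0.0, -1.5]
opening: 29.3
grasp_force: 30.0
```

move_arm --pt "0 0 -0.8 0 0 0" --pt "0 0 -1.6 0 0 0" --pt "0 0 -1.6 0 0 0" --pt "0 0 -1.6 0 0 0"

```text
time_s: 36.83
ee_pos: [601.0, -198.2, 85.8]
orientation: [3.138, 0.001, 1.599]
ft_force: [7.4, 0.8, -3.6]
opening: 29.4
grasp_force: 30.0
```

move_arm --pt "0.5 0 0 0 0 0" --pt "1 0 0 0 0 0" --pt "1.5 0 0 0 0 0" --pt "2 0 0 0 0 0" --pt "2.5 0 0 0 0 0" --pt "3 0 0 0 0 0" --pt "3.5 0 0 0 0 0" --pt "4 0 0 0 0 0" --pt "4.5 0 0 0 0 0" --pt "5 0 0 0 0 0" --pt "5 0 0 0 0 0" --pt "5 0 0 0 0 0"

```text
time_s: 38.33
ee_pos: [599.6, -149.3, 85.9]
orientation: [3.138, 0.002, 1.599]
ft_force: [5.9, -3.4, -3.3]
opening: 29.1
grasp_force: 30.0
```

move_arm --pt "0 0 0.8 0 0 0" --pt "0 0 1.6 0 0 0" --pt "0 0 1.6 0 0 0" --pt "0 0 1.6 0 0 0"

```text
time_s: 38.83
ee_pos: [599.6, -149.3, 70.0]
orientation: [3.138, 0.002, 1.599]
ft_force: [6.4, -2.5, -3.2]
opening: 29.4
grasp_force: 30.0
```

move_arm --pt "0 0 0 0 0 0" --pt "0 0 0 0 0 0" --pt "0 0 0 0 0 0" --pt "0 0 -4 0 0 0" --pt "0 0 -8 0 0 0" --pt "0 0 -13 0 0 0" --pt "0 0 -13 0 0 0" --claw 7

```text
time_s: 39.7
ee_pos: [600.6, -149.3, 205.0]
orientation: [3.133, 0.004, 1.599]
ft_force: [0.1, 0.1, -0.8]
opening: 69.9
grasp_force: 0.0
```

move_arm --pt "-5 -20 -8 0 0 0" --pt "-5 -20 -8 0 0 0" --pt "-5 -20 -8 0 0 0" --pt "-5 -20 -8 0 0 0" --pt "-5 -20 -8 0 0 0" --pt "-5 -20 -8 0 0 0" --pt "-5 -20 -8 0 0 0"

```text
time_s: 40.58
ee_pos: [399.9, -203.2, 278.4]
orientation: [-3.14, -0.002, 1.6]
ft_force: [-0.0, 0.6, -0.6]
opening: 70.3
grasp_force: 0.0
```

```bash
python3 - <<'E'
from h import *
im=read_camera("top"); s=read_camera("scene")
a=cv2.resize(im[140:200,235:425],None,fx=4,fy=4,interpolation=cv2.INTER_CUBIC); b=cv2.resize(s[165:300,215:385],None,fx=2.6,fy=2.6,interpolation=cv2.INTER_CUBIC)
o=np.zeros((600,800,3),np.uint8); o[:240,:760]=a; o[245:245+b.shape[0],:b.shape[1]]=b[:355]; cv2.imwrite("pics/f.png",o[:,:,::-1])
h=cv2.cvtColor(s,cv2.COLOR_RGB2HSV)
m=((h[...,0]<5)|(h[...,0]>175))&(h[...,1]>140); m[:,:235]=0; m[:,290:]=0; m[:165]=0; m[215:]=0
v,u=np.nonzero(m); print("scene knob",u.min(),u.max(),v.min(),v.max(),u.mean(),v.mean()); print("pred",proj("scene",[[598,-148.4,82],[598,-148.4,93.5]]))
for l in labels(im): print(np.round(l[:3],1),cast("top",l[:2],106).round(1),cast("top",l[:2],87).round(1))
E
```

```text
scene knob 257 268 185 197 262.85714285714283 190.31428571428572
pred [[263.31763126 191.80083352]
 [262.85055811 188.09442427]]
[633.9 395.3  83.5] [[ 106.6 -715.7]] [[  97.6 -732.9]]
[145.6 224.6  79.5] [[457.9 359.5]] [[457.4 368.2]]
[400.9 179.4 142.5] [[ 569.1 -188.1]] [[ 571.3 -192.6]]
[351.5 166.5  81. ] [[594.4 -80.4]] [[597.2 -82.3]]
[305.5 166.5  81. ] [[591.8  19. ]] [[594.5  19.6]]
[328.4 166.   91.5] [[594.1 -30.4]] [[596.9 -31. ]]
[282.  166.   99.5] [[591.7  69.8]] [[594.4  71.5]]
[400.5 161.5 189. ] [[ 608.2 -187. ]] [[ 611.4 -191.4]]
```

View pics/f.png

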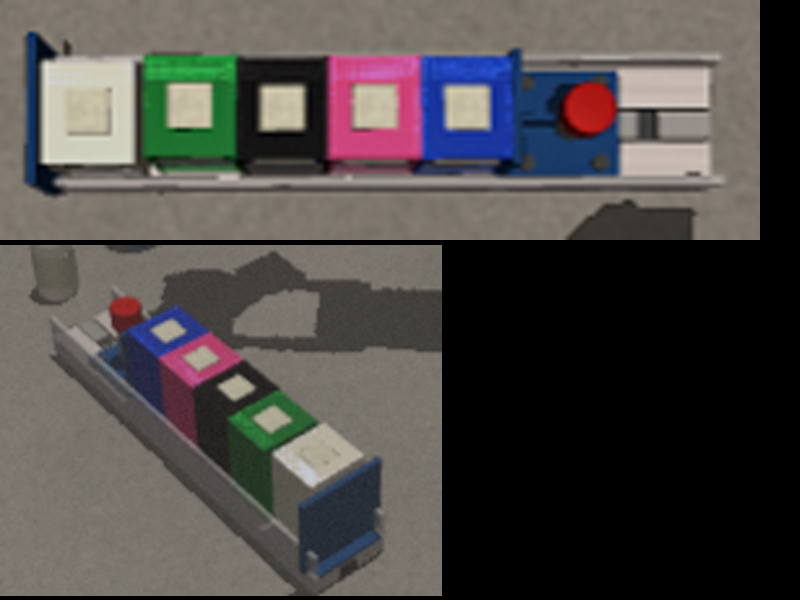

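```bash
python3 - <<'E'
from h import *
import cv2
def top(im,lo,hi):
    h=cv2.cvtColor(im,cv2.COLOR_RGB2HSV); m=((h[...,0]<4)|(h[...,0]>176))&(h[...,1]>150)&(h[...,2]>90); m[:150]=0;m[190:]=0;m[:,:lo]=0;m[:,hi:]=0
    v,u=np.nonzero(m); return u.mean(),v.mean(),len(u)
def sc(s,w):
    h=cv2.cvtColor(s,cv2.COLOR_RGB2HSV); m=((h[...,0]<5)|(h[...,0]>175))&(h[...,1]>140); k=np.zeros_like(m); k[w[2]:w[3],w[0]:w[1]]=m[w[2]:w[3],w[0]:w[1]]
    v,u=np.nonzero(k); V=h[...,2][k]; t=k&(h[...,2]>np.percentile(V,20)); return u.mean(),v.mean(),len(u),[int(k[r].sum()) for r in range(v.min(),v.max()+1)],v.min()
r=lambda f:cv2.imread(f)[:,:,::-1].copy()
for T,S,w,lo,hi in((r("pics/top0.png"),r("pics/scene0.png"),(280,330,205,245),300,330),(read_camera("top"),read_camera("scene"),(235,290,165,215),370,396)):
    a=top(T,lo,hi); p=cast("top",a[:2],94)[0]; b=sc(S,w); print(a,p,b,"pred82",proj("scene",[[*p,82],[*cast("top",a[:2],105.5)[0],93.5]]))
E
```

```text
(np.float64(313.5546875), np.float64(166.8359375), 128) [593.24824089   1.68535607] (np.float64(300.5109489051095), np.float64(222.92700729927006), 137, [8, 10, 12, 12, 12, 12, 12, 11, 11, 9, 9, 7, 7, 5], np.int64(217)) pred82 [[300.45447819 223.45412641]
 [300.77614435 219.33647681]]
(np.float64(381.95348837209303), np.float64(166.48062015503876), 129) [ 598.02531415 -148.79781411] (np.float64(262.85714285714283), np.float64(190.35238095238094), 105, [3, 9, 11, 11, 12, 11, 11, 8, 10, 6, 6, 5, 2], np.int64(185)) pred82 [[263.22203721 191.72514728]
 [263.8229156  188.16352383]]
```

```bash
python3 - <<'E'
from h import *
plan([598,-148.8,130],91.6)
E
```

```text
t 40.77 at [ 399.8 -203.5  279.1] shift cm [ 4.88 19.98 14.9 ] turn [-0.  -0.   0.1]
```

move_arm --pt "4.9 20 5 0 0 0" --pt "4.9 20 8 0 0 0" --pt "4.9 20 8 0 0 0" --pt "4.9 20 8 0 0 0" --pt "4.9 20 13 0 0 0" --pt "4.9 20 15 0 0 0" --pt "4.9 20 15 0 0 0" --pt "4.9 20 15 0 0 0" --claw 0

```text
time_s: 41.78
ee_pos: [599.0, -149.9, 131.7]
orientation: [3.139, 0.001, 1.599]
ft_force: [-0.4, -0.4, 0.9]
opening: 0.3
grasp_force: 0.0
```

move_arm --pt "0 0 1 0 0 0" --pt "0 0 2 0 0 0" --pt "0 0 2.7 0 0 0" --pt "0 0 2.7 0 0 0"

```text
time_s: 42.28
ee_pos: [597.4, -148.9, 101.6]
orientation: [-3.14, -0.001, 1.599]
ft_force: [-0.4, 0.5, 0.6]
opening: 0.3
grasp_force: 0.0
```

move_arm --pt "0 0 0.3 0 0 0" --pt "0 0 0.5 0 0 0" --pt "0 0 0.5 0 0 0"

```text
time_s: 42.65
ee_pos: [598.0, -149.2, 97.5]
orientation: [-3.142, -0.0, 1.599]
ft_force: [-0.1, 0.0, -0.3]
opening: 0.1
grasp_force: 0.0
```

Knob is down (no contact at 97.5 mm; it would top out at 105.5 mm if resting on the bar). Back off and hand in.

move_arm --pt "0 0 -5 0 0 0" --pt "0 0 -10 0 0 0" --pt "0 -10 -15 0 0 0" --pt "0 -10 -15 0 0 0" --pt "0 -10 -15 0 0 0" --pt "0 -10 -15 0 0 0"

```text
time_s: 43.4
ee_pos: [498.5, -152.0, 247.4]
orientation: [3.141, -0.0, 1.599]
ft_force: [0.6, -0.3, 0.0]
opening: 0.4
grasp_force: 0.0
```

```bash
python3 -c "
from plant import *
print(hand_in())"
```

```text
the job is handed in; nothing more can be done
None
```

I handed the job in at about 43 s: the orange box is on the mat, the white, green, black, pink and blue boxes stand in the rack, and the bookend is closed up to the row with the knob down in the five-box notch; the judge gave no verdict, and the windows face the front by inference, since neither camera saw a window directly.

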